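# Clamp a jar and twist its tight cap off

### The job

Brace the jar first: squeeze the sprung trigger of the jar clamp firmly, all the way, and let it spring back, which leaves the jaw gripping the jar. Then twist the tight cap anticlockwise (from above) a little more than an eighth of a turn until its lugs come free, staying under a quarter turn, and lift it straight off. Finish while still holding the cap, level and a few centimetres straight above the jar's mouth, with the jar left standing in the clamp and the small things around not pushed away.

Things in the scene. Friction and masses are not known exactly. Their poses are not given: they have to be found in the camera images.
- clamp: Jar clamp fixed on the worktop: dark wooden base 100 x 210 x 12 mm with, in one line along +y, a dark V rest (62 mm high), the jar, a sliding jaw, a black fixed grip and a steel trigger. Origin on the worktop under the jar's nominal axis; z up. The fixed grip is a post 30 mm wide (x), y 0.086 to 0.100, up to z 0.104. 55 mm of free room for a finger between cap and grip.
- squeeze_point (a point): Point of the clamp (x 0, y 0.100, z 0.092) midway between the jar-side face of the fixed grip and the outer face of the fully squeezed trigger (28 mm over both). A gripper pointing down, centred here and closing along the clamp's y axis squeezes the trigger; open 85 mm it passes over both.
- trigger_tip (a point): Middle of the upper end of the trigger: a steel bar 24 mm wide, 10 mm thick, beyond the grip, pivoted at its foot (clamp y 0.109, z 0.020), top at about z 0.104. Released it leans 0.26 rad away from the grip (outer top edge at y 0.136); squeezed it stands upright, outer face at y 0.114.
- trigger (a joint): Trigger angle, rad: 0 released, 0.26 fully squeezed against its stop; a spring returns it. The full stroke takes about 10 to 30 N at the fingers, most at its end, where the jaw presses on the jar (set a grip of 40 N or more). It pushes the jaw one way only: the jaw stays where it was pushed when the trigger springs back.
- jaw (a joint): Travel of the sliding jaw toward the jar, m: 0 to 2 mm at the start, with 1.5 to 5 mm of air to the jar; about 4.5 to 6 mm when it grips the jar. Held by stiff friction of 25 N, so it keeps gripping. Its rubber pad is 65 mm high, lower than the cap.
- jar: Round white jar, loose, standing on the clamp's base (its foot 12 mm above the worktop): body 64 mm across up to 54 mm above its foot, then a shoulder to a neck 41 mm across with ridges; the mouth is 79 mm above the foot and the black rubber seal with its bar stands up to 85 mm. Origin at the centre of its foot, z up. Unclamped it turns with the cap.
- cap: Metal cap with a fine ribbed skirt on the jar: 58 mm across, 21 mm high, 50 g. Origin on its axis at the skirt's lower edge, z up; seated it lies 67 mm above the jar's foot (79 mm above the worktop), so its flat top is 100 mm above the worktop. Grip its skirt from above with the fingertips at least 77 mm above the worktop, since the jar's shoulder is wider just below.
- seal (a joint): How far the cap has been turned anticlockwise relative to the jar, rad: the rubber seal in the jar's mouth turns with the cap (about 0.07 rad of play) and makes it stiff (0.22 N m all the way). 0 tight. The three lugs inside the cap come free of the jar's ridges at about 0.8 rad; the cap then lifts straight off. Past 1.75 rad they run under the next ridges. Lift at 0.95 to 1.5.
- white_bowl: Bystander: small white bowl, 98 mm across, 61 mm high, behind the clamp.
- herb_jar: Bystander: herb jar with green lid, 45 mm across, 108 mm high, behind the clamp.
- tape_roll: Bystander: black tape roll lying flat, 62 mm across, 19 mm high, in front of the clamp.
- teaspoon: Bystander: teaspoon with red handle, 132 mm long, lying in front of the clamp.
- tea_light: Bystander: tea light, 38 mm across, 15 mm high, beside the V rest.
- matchbox: Bystander: matchbox, 39 x 50 x 32 mm, beyond the trigger.

How it is judged:
By the outcome, as a careful person would: the job done as asked, in the order asked, and still so for the second after the job is handed in, while the arm keeps its last pose, push and grip.
It also fails if it takes over 51 s, if anything falls off the work surface, if the arm or the gripper's body presses on something with over 40 N, if the wrist force passes 120 N, or if a joint passes its speed limit or range.

### The arm

A 7-joint arm with a two-finger parallel gripper is mounted at the origin on a cart in front of the work surface, level with it; the furniture and walls round the work are solid. World frame = base frame: x ahead of the robot, y to its left, z up, the work surface at z = 0. Lengths are in m, angles in rad, forces in N, time in s.
With the tool pointing down it reaches from about 0.4 to 0.85 m from the base axis. Payload 10.4 kg.
Tool frame: the origin (TCP) lies at the very end of the fingers, on their centre line; the grasp point (between the pads) lies 19 mm behind it; z points along the fingers, y is the line along which they close (so a half turn about z gives the same grasp; the last joint's range is limited). The gripper opens to 85 mm and grips with 20 to 120 N. Pads are 22 mm wide; open, the fingers measure 114 mm over their backs; the gripper's body (76 mm by 85 mm) begins 54 mm behind the grasp point. The pads swing forward as they close: fully open they stand 13 mm farther back than shut.
Start: joints at [1.199, 0.332, -0.065, 1.46, 0.022, 1.35, -0.088], TCP at [0.214, -0.587, 0.231] pointing down, gripper open.
Joint ranges: [-2.6, 2.6], [-0.5, 2.12], [-1.47, 1.34], [0.16, 2.42], [-1.27, 4.41], [0.06, 2.06], [-2.6, 2.6]. Speed limits (rad/s): [2.22, 2.22, 2.79, 2.79, 3.14, 3.14, 3.14].

### API

Orientations are given as a unit quaternion [x, y, z, w].
In Python, from workcell import manip, vision, order gives the robot as it stands. The module is installed in compiled form; this text tells all that it offers.
- The arm moves only by the tool move_arm, never from a script. Its argument "motion" is a list of rows, each a list of 3 entries, a list of its own where there are three numbers: the shift along the tool's x, y, z scaled (see below), then the turn, a rotation vector about the tool's x, y, z scaled (see below), then the opening, from -1 (shut) to 1 (fully open). In form: [[[dx, dy, dz], [wx, wy, wz], hand], ...]. A call has 1 to 12 rows; each row shifts and turns the commanded pose from where the row before left it, along the tool's axes as they then stand; what a row does not reach is not made up. The controller multiplies each number of a shift by 0.75 m and each number of a turn by pi/4 rad. A row lasts 1/10 s, in which the tool goes at most 50 mm and 8.59 degrees, less where a joint would pass 70% of its speed; a pose out of reach is approached as far as the arm can. A call with a number of a shift or a turn outside -1 to 1 is refused whole. A call with a gripper value outside its range is refused whole. The fingers move at their own pace and stop on an object; "newtons" is the grip in N (left out, the last holds). Time passes only in rows, so rows that do not move let the fingers close. It gives the time, the measured TCP pose, the force, the opening and the grip force at its end, in the units of the state.
- manip.get_obs(): the state, without advancing time (a new reading comes with each control period).
- vision.camera(name): name is "scene" or "top" or "wrist"; returns a dict with "pixels" (384x512x3 uint8, red, green, blue), "fx", "fy", "cx", "cy" (pixels), "k1" (the pictures are not rectified: a ray, as slopes to the right and down, at radius r is drawn at 1 + k1 r^2 times it, then the intrinsics apply), "R" (3x3) and "t" (3): a world point X has camera coordinates R X + t. Camera axes: x right, y down, z forward; pixel columns grow to the right and rows downward; lengths in m; the calibration is good to about 2 mm. A picture is of the moment at which its call begins. There is no depth.
- order.hand_in(): hands the job in; it is judged then, once.
The state is a dict: "clock": time; "joint_pos": joint angles; "joint_velocities": joint speeds; "tau": joint torques, N m; "position": TCP position; "ee_rot": TCP orientation; "ft_force": force on the tool from outside, world axes, zero at the start; "torque": the same for the moment, N m; "grip_width": opening from 0.0 (shut) to 1.0 (fully open); "grasp_force": force on a finger pad.
Only numpy, scipy, OpenCV 4.12 (cv2) and the standard library are available. Lean on these libraries where they do the work, as an engineer would, in place of code of your own. Each camera call takes 0.05 s, during which the arm holds its last target. There are 200 camera calls.

## Working session

There is one attempt and no reset: what is moved stays moved. The work goes in short steps, Python scripts to look and compute and a tool call to move; the robot and the scene stay as the last step left them, time stands still between calls to the robot, and variables do not carry over. Pictures are saved under pics/ and viewed, at most 10 in all, crops included, and the job is handed in when it is done.

Besides the shell and the picture viewer there is one more tool, called after "Call:" in YAML: its name, and indented under it one key for each argument. move_arm: Moves the arm, as the interface text tells. Its arguments: {"type":"object","properties":{"motion":{"type":"array"},"newtons":{"type":"number"}},"required":["motion"]}

```bash
mkdir -p pics
cat > h.py <<'E'
import numpy as np, cv2
from workcell import manip, vision, order
from scipy.spatial.transform import Rotation as Ro
def snap(n,f):
    c=vision.camera(n); cv2.imwrite('pics/'+f,cv2.cvtColor(c['pixels'],cv2.COLOR_RGB2BGR)); c2={k:np.array(v) for k,v in c.items()}; np.savez('pics/'+f[:-4]+'.npz',**c2); return c2
def load(f): return dict(np.load('pics/'+f+'.npz'))
def proj(c,X):
    p=np.atleast_2d(X)@c['R'].T+c['t']; s=p[:,:2]/p[:,2:]; s=s*(1+c['k1']*(s**2).sum(1,keepdims=True))
    return s*[c['fx'],c['fy']]+[c['cx'],c['cy']]
def ray(c,uv):
    d=(np.array(uv,float)-[c['cx'],c['cy']])/[c['fx'],c['fy']]; s=d.copy()
    for _ in range(20): s=d/(1+c['k1']*(s@s))
    v=c['R'].T@np.r_[s,1]; return -c['R'].T@c['t'], v/np.linalg.norm(v)
def onz(c,uv,z):
    o,v=ray(c,uv); return o+v*(z-o[2])/v[2]
def tri(obs):
    A=0;b=0
    for c,uv in obs:
        o,v=ray(c,uv); P=np.eye(3)-np.outer(v,v); A=A+P; b=b+P@o
    return np.linalg.solve(A,b)
E
python3 - <<'E'
from h import *
np.set_printoptions(precision=4,suppress=True)
a=snap('top','top0.png');b=snap('scene','scene0.png')
for c in(a,b): print(c['fx'],c['k1'],-c['R'].T@c['t'],c['R'])
o=manip.get_obs(); print(o)
print(Ro.from_quat(o['ee_rot']).as_matrix())
E
```

```text
414.4105737414234 -0.1170945715357812 [ 0.474  -0.004   1.0948] [[ 0.0249 -0.9996 -0.0164]
 [-0.9971 -0.0236 -0.0722]
 [ 0.0718  0.0181 -0.9973]]
400.2084743838145 -0.1341179831566248 [ 0.333  -0.6686  0.6928] [[ 0.9473 -0.3203  0.0109]
 [-0.2025 -0.6246 -0.7542]
 [ 0.2484  0.7123 -0.6565]]
{'clock': 0.1, 'joint_pos': array([ 1.1994,  0.3328, -0.0647,  1.4608,  0.0216,  1.3499, -0.0885]), 'joint_velocities': array([-0.0011, -0.0029,  0.0004, -0.002 ,  0.0001,  0.0006,  0.0015]), 'tau': array([  0.0008, -62.6749,   0.0483, -39.2428,   0.0163,   0.007 ,
        -0.    ]), 'position': array([ 0.2135, -0.587 ,  0.2306]), 'ee_rot': array([ 0.9848,  0.1735, -0.0001, -0.0006]), 'ft_force': array([ 0.5203,  1.1413, -0.8479]), 'torque': array([ 0.0186, -0.0153, -0.0305]), 'grasp_force': 0.0, 'grip_width': 0.9992798825296134}
[[ 0.9398  0.3418 -0.0005]
 [ 0.3418 -0.9398  0.0012]
 [-0.0001 -0.0013 -1.    ]]
```

View pics/top0.png

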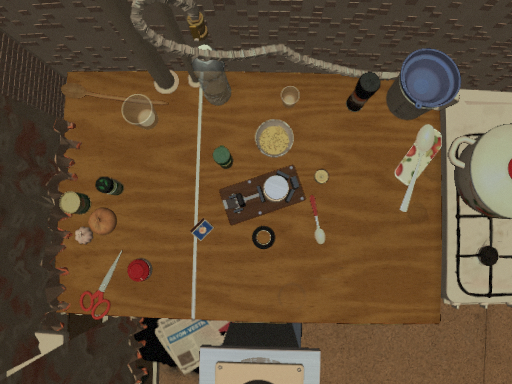

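View pics/scene0.png

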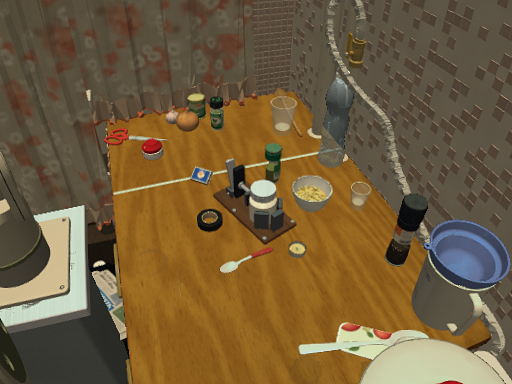

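Run:
```python
from h import *
a=cv2.imread('pics/top0.png')[150:250,205:325]; b=cv2.imread('pics/scene0.png')[145:245,195:315]
f=lambda i:cv2.resize(i,None,fx=5,fy=5,interpolation=cv2.INTER_CUBIC)
cv2.imwrite('pics/c1.png',f(a)); cv2.imwrite('pics/c2.png',f(b))
```

```text
(no output)
```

View pics/c1.png

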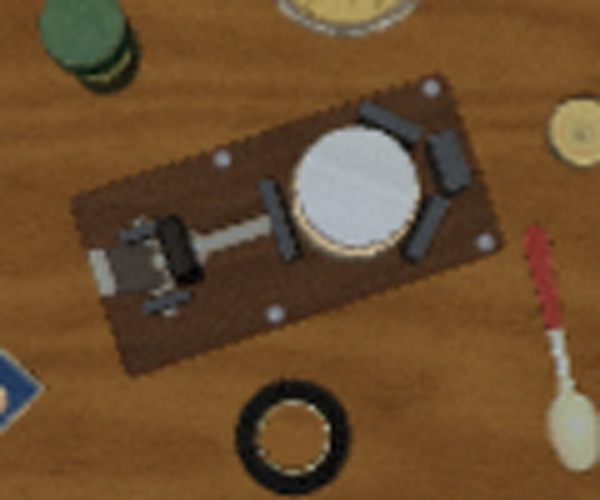

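View pics/c2.png

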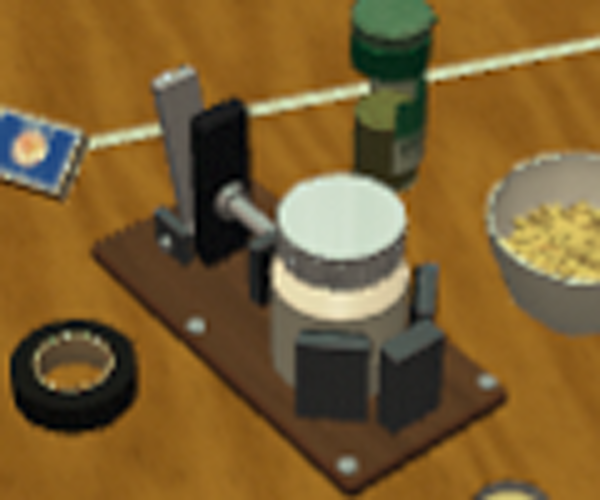

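Run:
```python
from h import *
from scipy.optimize import least_squares
np.set_printoptions(precision=4,suppress=True)
a=load('top0');b=load('scene0')
T=lambda u,v:np.array([(u+.5)/5-.5+205,(v+.5)/5-.5+150]); S=lambda u,v:np.array([(u+.5)/5-.5+195,(v+.5)/5-.5+145])
cap=tri([(a,T(356,184)),(b,S(342,219))]); tip=tri([(a,T(102,272)),(b,S(175,77))]); grip=tri([(a,T(173,246)),(b,S(220,110))])
print('cap',cap,onz(a,T(356,184),.1),onz(b,S(342,219),.1));print('tip',tip);print('grip',grip)
for z in(.006,.012): print([onz(a,T(*p),z)[:2] for p in[(72,200),(445,75),(503,240),(133,376)]],[onz(b,S(*p),z)[:2] for p in[(95,250),(352,493),(505,397)]])
# fit
yc=[.14,.06]
L=[(a,T(72,200),'A'),(a,T(445,75),'B'),(a,T(503,240),'C'),(a,T(133,376),'D'),(b,S(95,250),'D'),(b,S(352,493),'C'),(b,S(505,397),'B')]
def pts(p,X): 
    x,y,t=p[:3]; return np.array([x+np.cos(t)*X[0]-np.sin(t)*X[1],y+np.sin(t)*X[0]+np.cos(t)*X[1],X[2]])
def res(p):
    o=p[3]; K=dict(A=(.05,o+.105),B=(.05,o-.105),C=(-.05,o-.105),D=(-.05,o+.105))
    r=[proj(c,pts(p,(*K[k],.012)))[0]-uv for c,uv,k in L]
    r+=[proj(a,pts(p,(0,.131,.103)))[0]-T(102,272),proj(b,pts(p,(0,.131,.103)))[0]-S(175,77),
     proj(a,pts(p,(0,.093,.104)))[0]-T(173,246),proj(b,pts(p,(0,.093,.104)))[0]-S(220,110)]
    return np.ravel(r)
s=least_squares(res,[cap[0],cap[1],.3,.04],loss='soft_l1'); p=s.x; print(p); print(res(p).reshape(-1,2))
print('sq',pts(p,(0,.1,.092)),'tip',pts(p,(0,.131,.103)),'grip',pts(p,(0,.093,.104)))
print('cap ang', np.arctan2(-(tip-cap)[0],(tip-cap)[1]), 'd',np.hypot(*(tip-cap)[:2]))
```

```text
cap [ 0.5694 -0.0301  0.097 ] [ 0.569 -0.03   0.1  ] [ 0.5683 -0.0334  0.1   ]
tip [0.5244 0.091  0.1004]
grip [0.5375 0.0571 0.1021]
[array([0.566 , 0.1173]), array([ 0.6371, -0.0784]), array([ 0.5502, -0.1105]), array([0.474 , 0.0823])] [array([0.4774, 0.0836]), array([ 0.5479, -0.1114]), array([ 0.6369, -0.0776])]
[array([0.5655, 0.1167]), array([ 0.6362, -0.078 ]), array([ 0.5498, -0.1099]), array([0.474 , 0.0819])] [array([0.4761, 0.077 ]), array([ 0.546 , -0.1162]), array([ 0.6342, -0.0828])]
[ 0.5689 -0.0322  0.353   0.0356]
[[-0.0964 -0.678 ]
 [ 0.8049 -1.365 ]
 [ 1.7652  1.4687]
 [-0.221   0.2071]
 [-1.5496 -1.1354]
 [-0.2264 -0.521 ]
 [ 1.7564 -1.3295]
 [ 0.1321 -0.0941]
 [-0.6603 -0.6733]
 [ 0.8824 -0.0246]
 [-0.3319 -0.0421]]
sq [0.5344 0.0616 0.092 ] tip [0.5237 0.0907 0.103 ] grip [0.5368 0.055  0.104 ]
cap ang 0.3553450893859554 d 0.12925515853328517
```

Call:
move_arm:
  motion:
    - [[0.015,-0.014,0],[0,0,0],1]
    - [[0.029,-0.028,0],[0,0,0],1]
    - [[0.029,-0.028,0],[0,0,0],1]
    - [[0.029,-0.028,0],[0,0,0],1]
    - [[0.029,-0.028,0],[0,0,0],1]
    - [[0.029,-0.028,0],[0,0,0],1]
    - [[0.029,-0.028,0],[0,0,0],1]
    - [[0.029,-0.028,0],[0,0,0],1]
    - [[0.029,-0.028,0],[0,0,0],1]
    - [[0.029,-0.028,0],[0,0,0],1]
    - [[0.029,-0.028,0],[0,0,0],1]
    - [[0.029,-0.028,0],[0,0,0],1]
  newtons: 60

```text
clock: 1.3
position: [0.3668, -0.2726, 0.2312]
ee_rot: [0.985, 0.174, -0.0, 0.0]
ft_force: [0.1, 0.7, 0.8]
grip_width: 0.998
grasp_force: 0.0
```

Call:
move_arm:
  motion:
    - [[0.029,-0.028,0],[0,0,0],1]
    - [[0.029,-0.028,0],[0,0,0],1]
    - [[0.029,-0.028,0],[0,0,0],1]
    - [[0.029,-0.028,0],[0,0,0],1]
    - [[0.029,-0.028,0],[0,0,0],1]
    - [[0.029,-0.028,0],[0,0,0],1]
    - [[0.029,-0.028,0],[0,0,0],1]
    - [[0.029,-0.028,0],[0,0,0],1]
    - [[0.029,-0.028,0],[0,0,0],1]
    - [[0.029,-0.028,0],[0,0,0],1]
    - [[0.029,-0.028,0],[0,0,0],1]
    - [[0,0,0],[0,0,0],1]

```text
clock: 2.5
position: [0.5124, 0.0292, 0.2312]
ee_rot: [0.984, 0.177, 0.0, -0.001]
ft_force: [-0.1, 0.1, -0.2]
grip_width: 0.998
grasp_force: 0.0
```

Run:
```python
from h import *
np.set_printoptions(precision=4,suppress=True)
o=manip.get_obs(); print({k:o[k] for k in('clock','joint_pos','position','ft_force')}); print(Ro.from_quat(o['ee_rot']).as_matrix())
w=snap('wrist','w0.png'); print(-w['R'].T@w['t'])
f=lambda X:print(proj(w,X)); f([[.5237,.0907,.103],[.5368,.055,.104],[.569,-.031,.1]])
```

```text
{'clock': 2.5, 'joint_pos': array([ 0.4947,  0.1411, -0.6908,  1.7228,  0.0914,  1.3104, -1.4304]), 'position': array([0.5124, 0.0292, 0.2312]), 'ft_force': array([-0.1173,  0.072 , -0.2335])}
[[ 0.9376  0.3477  0.0002]
 [ 0.3477 -0.9376  0.0015]
 [ 0.0007 -0.0013 -1.    ]]
[0.5755 0.0522 0.3733]
[[195.9705 150.139 ]
 [236.3698 150.4496]
 [333.4052 149.5499]]
```

View pics/w0.png

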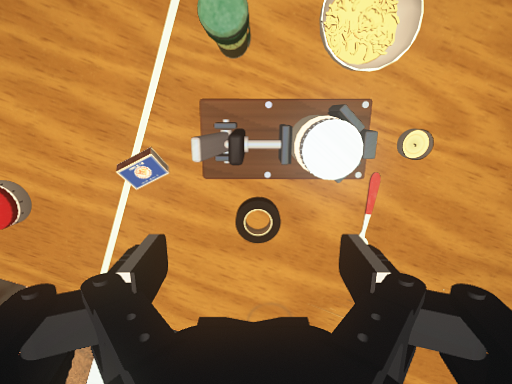

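Call:
move_arm:
  motion:
    - [[0.0217,-0.015,0],[0,0,0],1]
    - [[0.0217,-0.015,0],[0,0,0],1]
    - [[0,0,0.035],[0,0,0],1]
    - [[0,0,0.035],[0,0,0],1]
    - [[0,0,0.035],[0,0,0],1]
    - [[0,0,0.035],[0,0,0],1]
    - [[0,0,0.035],[0,0,0],1]
    - [[0,0,0.032],[0,0,0],1]
    - [[0,0,0],[0,0,0],1]
    - [[0,0,0],[0,0,0],1]

```text
clock: 3.55
position: [0.5347, 0.0559, 0.0763]
ee_rot: [0.985, 0.173, -0.0, 0.0]
ft_force: [-1.1, 0.8, -0.1]
grip_width: 1.0
grasp_force: 0.5
```

Call:
move_arm:
  motion:
    - [[0.003,-0.0073,0],[0,0,0],1]
    - [[0,0,0],[0,0,0],1]
    - [[0,0,0],[0,0,0],1]

```text
clock: 3.85
position: [0.536, 0.0624, 0.0769]
ee_rot: [0.985, 0.174, 0.001, 0.0]
ft_force: [0.1, -0.3, -0.3]
grip_width: 0.996
grasp_force: 0.0
```

Call:
move_arm:
  motion:
    - [[0,0,0],[0,0,0],-1]
    - [[0,0,0],[0,0,0],-1]
    - [[0,0,0],[0,0,0],-1]
    - [[0,0,0],[0,0,0],-1]
    - [[0,0,0],[0,0,0],-1]
    - [[0,0,0],[0,0,0],-1]
    - [[0,0,0],[0,0,0],-1]
    - [[0,0,0],[0,0,0],-1]
    - [[0,0,0],[0,0,0],-1]
    - [[0,0,0],[0,0,0],-1]
    - [[0,0,0],[0,0,0],-1]
    - [[0,0,0],[0,0,0],-1]

```text
clock: 5.05
position: [0.5361, 0.0636, 0.0774]
ee_rot: [0.985, 0.174, 0.001, -0.001]
ft_force: [-3.8, 3.4, 12.9]
grip_width: 0.316
grasp_force: 58.0
```

Call:
move_arm:
  motion:
    - [[0,0,0],[0,0,0],-1]
    - [[0,0,0],[0,0,0],-1]
    - [[0,0,0],[0,0,0],-1]
    - [[0,0,0],[0,0,0],-1]
  newtons: 75

```text
clock: 5.45
position: [0.5361, 0.0636, 0.0775]
ee_rot: [0.985, 0.174, 0.001, -0.0]
ft_force: [-4.8, 2.0, 12.9]
grip_width: 0.311
grasp_force: 72.7
```

Call:
move_arm:
  motion:
    - [[0,0,0],[0,0,0],1]
    - [[0,0,0],[0,0,0],1]
    - [[0,0,0],[0,0,0],1]
    - [[0,0,0],[0,0,0],1]
    - [[0,0,0],[0,0,0],1]
    - [[0,0,0],[0,0,0],1]
    - [[0,0,0],[0,0,0],1]
    - [[0,0,0],[0,0,0],1]
    - [[0,0,0],[0,0,0],1]
    - [[0,0,0],[0,0,0],1]

```text
clock: 6.45
position: [0.5356, 0.0622, 0.0761]
ee_rot: [0.985, 0.174, 0.0, 0.0]
ft_force: [0.5, -0.1, -0.8]
grip_width: 0.996
grasp_force: 0.0
```

Call:
move_arm:
  motion:
    - [[0,0,-0.035],[0,0,0],1]
    - [[0,0,-0.045],[0,0,0],1]
    - [[0,0,-0.045],[0,0,0],1]
    - [[0,0,-0.045],[0,0,0],1]
    - [[0,0,-0.03],[0,0,0],1]
    - [[0,0.02,0],[0,0,0],1]
    - [[0,0.04,0],[0,0,0],1]
    - [[0,0.04,0],[0,0,0],1]
    - [[0,0.02,0],[0,0,0],1]
    - [[0,0,0],[0,0,0],1]
    - [[0,0,0],[0,0,0],1]

```text
clock: 7.55
position: [0.566, -0.0213, 0.2256]
ee_rot: [0.985, 0.174, -0.0, -0.001]
ft_force: [0.0, 0.6, 0.9]
grip_width: 1.003
grasp_force: 0.0
```

Run:
```python
from h import *
np.set_printoptions(precision=4,suppress=True)
o=manip.get_obs(); print({k:o[k] for k in('clock','joint_pos','position','ft_force')}); print(Ro.from_quat(o['ee_rot']).as_matrix())
w=snap('wrist','w1.png'); s=snap('scene','s1.png')
q=proj(w,[[.5237,.0907,.103],[.5368,.055,.104],[.569,-.031,.1]]);print(q)
a=cv2.imread('pics/s1.png')[145:245,195:315]
r=cv2.imread('pics/w1.png'); a=cv2.resize(a,(461,384),interpolation=cv2.INTER_CUBIC)
cv2.imwrite('pics/c3.png',np.hstack([r[:,100:439],a]))
```

```text
{'clock': 7.55, 'joint_pos': array([ 0.5095,  0.2713, -0.6542,  1.5999,  0.1677,  1.3285, -1.3889]), 'position': array([ 0.566 , -0.0213,  0.2256]), 'ft_force': array([0.0447, 0.6447, 0.8565])}
[[ 0.9396  0.3423 -0.0008]
 [ 0.3423 -0.9396  0.0009]
 [-0.0005 -0.0011 -1.    ]]
[[127.1124 185.832 ]
 [166.9754 186.0277]
 [263.702  184.1954]]
```

View pics/c3.png

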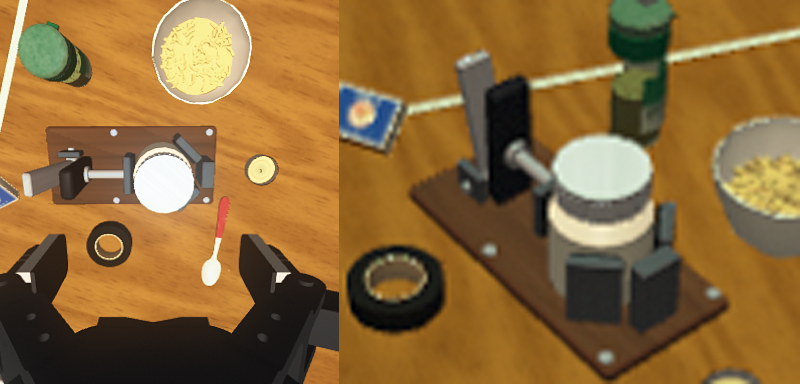

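Run:
```python
from h import *
np.set_printoptions(precision=4,suppress=True)
# refine: segment bright cap top in w0,w1 and fit the circle
L=[]
for f,u,v in(('w0',332,148),('w1',263,183)):
    c=load(f); g=c['pixels'].astype(int); m=((g.min(2)>200)&(g.max(2)-g.min(2)<30)).astype(np.uint8)
    n,lab,st,ce=cv2.connectedComponentsWithStats(m); k=lab[v,u]; P=np.argwhere(lab==k)[:,::-1].astype(np.int32)
    e=cv2.minEnclosingCircle(P); L.append((c,np.array(e[0]))); print(e,st[k],ce[k],onz(c,e[0],.1))
print(tri(L)); X=tri(L+[(load('top0'),(275.8,186.5)),(load('scene0'),(263,188.4))]); print(X)
```

```text
((328.5364990234375, 147.796142578125), 34.0338134765625) [ 295  116   68   64 3138] [330.1246 148.0672] [ 0.5689 -0.026   0.1   ]
((263.1656188964844, 180.1562957763672), 32.20867919921875) [ 233  148   61   65 2855] [263.1079 182.1681] [ 0.5726 -0.0291  0.1   ]
[ 0.5685 -0.0313  0.0812]
[ 0.5699 -0.029   0.0948]
```

Call:
move_arm:
  motion:
    - [[0,0.0133,0],[0,0,0],1]
    - [[0,0,0.02],[0,0,0],1]
    - [[0,0,0.035],[0,0,0],1]
    - [[0,0,0.035],[0,0,0],1]
    - [[0,0,0.035],[0,0,0],1]
    - [[0,0,0.035],[0,0,0],1]
    - [[0,0,0.02],[0,0,0],1]
    - [[0,0,0.01],[0,0,0],1]
    - [[0,0,0],[0,0,0],1]
    - [[0,0,0],[0,0,0],1]

```text
clock: 8.65
position: [0.5704, -0.0317, 0.0845]
ee_rot: [0.985, 0.174, 0.001, 0.0]
ft_force: [0.4, -0.4, -0.6]
grip_width: 1.005
grasp_force: 0.0
```

Call:
move_arm:
  motion:
    - [[-0.001,0,0.005],[0,0,0],1]
    - [[0,0,0],[0,0,0],1]
    - [[0,0,0],[0,0,0],-1]
    - [[0,0,0],[0,0,0],-1]
    - [[0,0,0],[0,0,0],-1]
    - [[0,0,0],[0,0,0],-1]
    - [[0,0,0],[0,0,0],-1]
    - [[0,0,0],[0,0,0],-1]
    - [[0,0,0],[0,0,0],-1]
    - [[0,0,0],[0,0,0],-1]
    - [[0,0,0],[0,0,0],-1]
  newtons: 60

```text
clock: 9.75
position: [0.5694, -0.0311, 0.0807]
ee_rot: [0.985, 0.174, 0.001, -0.0]
ft_force: [-3.0, 2.4, 6.2]
grip_width: 0.661
grasp_force: 62.2
```

Call:
move_arm:
  motion:
    - [[0,0,0],[0,0,-0.03],-1]
    - [[0,0,0],[0,0,-0.06],-1]
    - [[0,0,0],[0,0,-0.06],-1]
    - [[0,0,0],[0,0,-0.06],-1]
    - [[0,0,0],[0,0,-0.06],-1]
    - [[0,0,0],[0,0,-0.06],-1]
    - [[0,0,0],[0,0,-0.06],-1]
    - [[0,0,0],[0,0,-0.06],-1]
    - [[0,0,0],[0,0,-0.03],-1]
    - [[0,0,0],[0,0,0],-1]

```text
clock: 10.75
position: [0.5694, -0.031, 0.0808]
ee_rot: [0.935, 0.356, 0.001, -0.0]
ft_force: [-1.4, 2.9, 7.4]
grip_width: 0.663
grasp_force: 62.3
```

Run:
```python
from h import *
o=manip.get_obs(); print(o['torque'],o['joint_pos'],o['position']); R=Ro.from_quat(o['ee_rot']).as_matrix(); print(R,np.arctan2(R[0,1],-R[1,1]))
```

```text
[ 0.68379904  0.59119279 -0.16647209] [ 0.53572088  0.43197936 -0.68170165  1.74863354  0.30482722  1.06831641
 -1.09325736] [ 0.56938562 -0.03095467  0.08076203]
[[ 7.47161588e-01  6.64641792e-01  9.22344083e-04]
 [ 6.64641179e-01 -7.47162154e-01  9.04435582e-04]
 [ 1.29026628e-03 -6.27316668e-05 -9.99999166e-01]] 0.7270142922065015
```

Call:
move_arm:
  motion:
    - [[0,0,0],[0,0,-0.06],-1]
    - [[0,0,0],[0,0,-0.1],-1]
    - [[0,0,0],[0,0,-0.1],-1]
    - [[0,0,0],[0,0,-0.1],-1]
    - [[0,0,0],[0,0,-0.1],-1]
    - [[0,0,0],[0,0,-0.1],-1]
    - [[0,0,0],[0,0,-0.1],-1]
    - [[0,0,0],[0,0,-0.1],-1]
    - [[0,0,0],[0,0,-0.1],-1]
    - [[0,0,0],[0,0,-0.1],-1]
    - [[0,0,0],[0,0,-0.08],-1]
    - [[0,0,0],[0,0,0],-1]

```text
clock: 11.95
position: [0.5689, -0.0306, 0.0807]
ee_rot: [0.716, 0.698, 0.0, -0.0]
ft_force: [-5.6, 3.4, 9.8]
grip_width: 0.661
grasp_force: 62.6
```

Run:
```python
from h import *
o=manip.get_obs(); print(o['torque'],o['joint_pos'],o['position']); R=Ro.from_quat(o['ee_rot']).as_matrix(); print(R[:,2],np.arctan2(R[0,1],-R[1,1]))
```

```text
[ 0.74729498  1.22352289 -0.11917959] [ 0.64936988  0.47915655 -0.83283912  1.74346149  0.39257173  1.0948866
 -0.33648467] [ 0.5688837  -0.03064021  0.08071089]
[-1.99031961e-04  1.08719288e-03 -9.99999389e-01] 1.5456125624172627
```

Call:
move_arm:
  motion:
    - [[0,0,-0.003],[0,0,0],-1]
    - [[0,0,-0.003],[0,0,0],-1]
    - [[0,0,0],[0,0,0],-1]

```text
clock: 12.25
position: [0.5685, -0.0311, 0.0843]
ee_rot: [0.717, 0.697, -0.0, -0.001]
ft_force: [-3.6, 4.5, -1.3]
grip_width: 0.66
grasp_force: 64.4
```

Call:
move_arm:
  motion:
    - [[0,0,-0.005],[0,0,0],-1]
    - [[0,0,-0.005],[0,0,0],-1]
    - [[0,0,0],[0,0,0],-1]

```text
clock: 12.55
position: [0.5697, -0.0327, 0.0925]
ee_rot: [0.717, 0.697, 0.0, 0.001]
ft_force: [0.4, -0.3, -0.1]
grip_width: 0.659
grasp_force: 64.5
```

Call:
move_arm:
  motion:
    - [[0,0,-0.008],[0,0,0],-1]
    - [[0,0,-0.012],[0,0,0],-1]
    - [[0,0,-0.012],[0,0,0],-1]
    - [[0.001,0,-0.01],[0,0,0],-1]
    - [[0.001,0,-0.006],[0,0,0],-1]
    - [[0,0,0],[0,0,0],-1]
    - [[0,0,0],[0,0,0],-1]
    - [[0,0,0],[0,0,0],-1]

```text
clock: 13.35
position: [0.5688, -0.0305, 0.1274]
ee_rot: [0.717, 0.697, -0.0, -0.0]
ft_force: [-0.2, 0.5, -1.0]
grip_width: 0.656
grasp_force: 64.5
```

Run:
```python
from h import *
o=manip.get_obs(); print(o['clock'],o['ft_force'],o['position'],Ro.from_quat(o['ee_rot']).as_matrix()[:,2])
s=snap('scene','s2.png'); t=snap('top','t2.png')
f=lambda i:cv2.resize(i,(400,384),interpolation=cv2.INTER_CUBIC)
cv2.imwrite('pics/c4.png',np.hstack([f(cv2.imread('pics/s2.png')[125:255,190:325]),f(cv2.imread('pics/t2.png')[120:250,195:330])]))
```

```text
13.35 [-0.1848092   0.48160909 -0.97773629] [ 0.56881041 -0.03050155  0.12742149] [-5.70724920e-04 -3.59079975e-05 -9.99999836e-01]
```

View pics/c4.png

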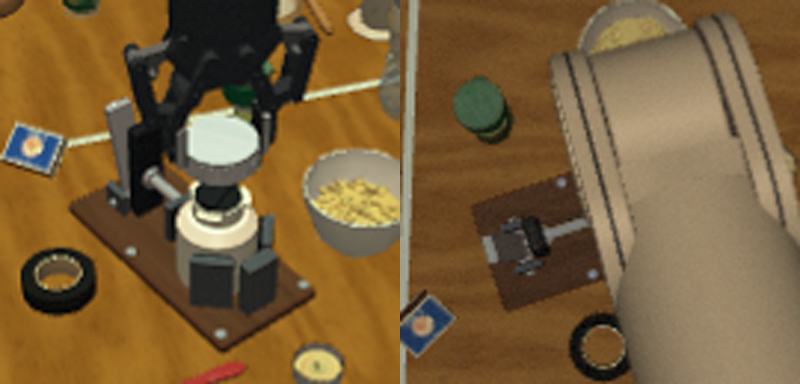

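The scene view shows the cap held level at about (222,145), straight above the open jar. The jar's black seal is visible at about (218,195) and the jar still stands in the clamp. The bystanders are where they were.

```bash
python3 -c "
from h import *
print(order.hand_in())"
```

```text
the job is handed in; nothing more can be done
None
```

I squeezed the trigger fully and let it spring back, turned the cap about 1.2 rad anticlockwise and lifted it off. I handed the job in at about 13 s, holding the cap level about 3.5 cm above the mouth of the clamped jar.

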